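# Put away the jeweller's bench

## Robot

A 6-joint arm with a two-finger parallel gripper is mounted at the origin on the work surface. World frame = base frame: x ahead of the robot, y to its left, z up, the work surface at z = 0. Lengths are in m, angles in rad, forces in N, time in s.
With the tool pointing down it reaches from about 0.3 to 0.775 m from the base axis. Payload 14.6 kg.
Tool frame: the origin (TCP) lies at the very end of the fingers, on their centre line; the grasp point (between the pads) lies 19 mm behind it; z points along the fingers, y is the line along which they close (so a half turn about z gives the same grasp; the last joint's range is limited). The gripper opens to 94 mm and grips with 3 to 60 N. Pads are 16 mm wide; open, the fingers measure 119 mm over their backs; the gripper's body (75 mm by 177 mm) begins 78 mm behind the grasp point.
Start: joints at [-1.349, 0.3, 1.521, -0, 1.321, -0.067], TCP at [0.157, -0.527, 0.205] pointing down, gripper open.
Joint ranges: [-3.03, 3.03], [-0.79, 2.21], [0.23, 2.52], [-1.04, 4.18], [0, 3.07], [-2.55, 2.55]. Speed limits (rad/s): [2.22, 2.22, 2.57, 3.14, 3.14, 3.14].

## Interface

Orientations are given as [roll, pitch, yaw] about the fixed x, y, z axes, in that order (R = Rz(yaw) Ry(pitch) Rx(roll)).
In Python, from station import telemetry, cams, hand_in, nets gives the robot as it stands.
- The arm moves only by the tool move_arm, never from a script. Its argument "increments" is a list of rows, each a list of 4 numbers: the shift along the tool's x, y, z in m, then the turn about the tool's z in rad. In form: [[tx, ty, tz, roll], ...]. A call has 1 to 20 rows; each row shifts and turns the commanded pose from where the row before left it, along the tool's axes as they then stand; what a row does not reach is not made up. A row lasts 1/8 s, in which the tool goes at most 62.5 mm and 10.7 degrees, less where a joint would pass 70% of its speed; a pose out of reach is approached as far as the arm can. A call is refused whole if a number of a shift passes 0.0625 or a number of a turn 0.188, either way. A call with a gripper value outside its range is refused whole. "grip" is the opening, from 0 (shut) to 1 (fully open), set as the call begins (left out, the last holds). The fingers move at their own pace and stop on an object; "force" is the grip in N (left out, the last holds). Time passes only in rows, so rows that do not move let the fingers close. It gives the time, the measured TCP pose, the force, the opening and the grip force at its end, in the units of the state.
- telemetry.get_obs(): the state, without advancing time (a new reading comes with each control period).
- cams.camera(name): name is "scene" or "side" or "wrist"; returns the picture (384x512x3 uint8, blue, green, red); there is no depth.
- cams.camera_model(name): a dict with "intrinsics" (3x3 intrinsics, pixels), "xyz" and "attitude" of the camera in the world; the wrist camera has in their place "T_tool_cam" (4x4, takes a point from camera to tool coordinates, whose origin is the TCP and whose axes are the flange's). Camera axes: x right, y up, looking along -z (the intrinsics and any distortion apply to the point x, -y, -z); pixel columns grow to the right and rows downward; lengths in m; the calibration is good to about 2 mm. A picture is of the moment at which its call begins: read the wrist's pose just before it. camera_model takes no time and is no camera call.
- hand_in(): hands the job in; it is judged then, once.
Trained networks look in the newest picture that a camera, given by its name, has taken for a name from the list of things; names that differ only in an ending like _2 or _b are one class to them, and where a whole thing is asked for, a point or a joint stands for the part that bears it (a point fixed in the world has none). Each returns a list of dicts, best first, with "conf" (0 to 1); they miss things now and then, are a little off and sometimes report something else, mostly with a low value. They report only what shows in the picture. A call takes as long as a camera call. They do not tell look-alikes from the thing itself.
- nets.search_frame(camera, query): "extent" ([left, top, right, bottom] in pixels, round what is visible of it).
- nets.mark_of(camera, query): "centre" ([column, row] in pixels: a listed point, or the origin of a listed thing).
The state is a dict: "time_s": time; "qpos": joint angles; "joint_vel": joint speeds; "tau": joint torques, N m; "ee_pos": TCP position; "eef_rot": TCP orientation; "force": force on the tool from outside, world axes, zero at the start; "moment": the same for the moment, N m; "grip_width": finger opening in m; "grip_force": force on a finger pad.
Only numpy, scipy, OpenCV 4.12 (cv2) and the standard library are available. Lean on these libraries where they do the work, as an engineer would, in place of code of your own. Each camera call takes 0.05 s, during which the arm holds its last target. There are 200 camera calls.

## Task

Sort the five metal pieces lying about the jeweller's bench into their wooden holders: thread both brass rings onto the peg of the ring stand, the heavy one at the bottom and the slim one on top of it; lay the steel punch centrally across the notched rest, in both notches; and lay the two ingots flat in the tray, one in each bay. Let go of everything, and leave the little glass jar standing where it is.

Things in the scene. Friction and masses are not known exactly. Their poses are not given: they have to be found in the camera images.
- ring_heavy_c (a point): heavy brass napkin ring lying flat on the bench with its hole upright: outer diameter 50 mm, hole 32 mm, 22 mm high. The point is its centre, half-way up (11 mm above its underside); z is along the hole. About 0.18 kg.
- ring_slim_c (a point): slim brass napkin ring lying flat with its hole upright, smaller and lower than the heavy one: outer diameter 38 mm, hole 30 mm, 14 mm high. The point is its centre, half-way up (7 mm above its underside); z is along the hole. About 0.05 kg.
- punch_c (a point): steel punch lying on the bench: a square bar 12 x 12 mm and 120 mm long, whose last 8 mm at each end taper (both ends alike). The point is its centre, half-way up and half-way along; x is along its length. About 0.13 kg.
- ingot1_c (a point): silver-grey ingot, a small cast block 40 x 22 x 20 mm (x, y, z) lying flat, z up. The point is its centre. About 0.16 kg.
- ingot2_c (a point): a second ingot, just like the first; either may go in either bay.
- stand: wooden ring stand, fixed to the bench: a round foot 90 mm across and 12 mm thick with an upright peg 14 mm thick in its middle, whose top is 55 mm above the bench. Origin: on the peg's axis at bench level; z up.
- rest: wooden tool rest, fixed to the bench: a foot 90 x 80 mm (x, y), 10 mm thick, that bears two upright cheeks, each 12 mm thick, 70 mm wide along y, centred at x = -36 and +36 mm (60 mm clear between them) and 44 mm high. Each cheek has a notch in its top, centred at y = 0, 30 mm wide, its floor 30 mm above the bench. A punch laid in both notches lies along x with its centre 36 mm above the bench. Origin: centre of the underside; z up.
- tray: shallow wooden tray, fixed to the bench: 140 x 100 mm (x, y) outside, floor 4 mm thick, outer walls 5 mm thick and 14 mm high above the bench. A low divider at x = 0 (5 mm thick, 10 mm high above the bench) parts it into two bays, each 62.5 mm along x and 90 mm along y, centred at x = -33.75 and +33.75 mm, y = 0. Origin: centre of the underside; z up.
- jar_c (a point): small closed glass jar with a steel lid, about 42 mm across and 65 mm high, standing loose on the bench; not to be handled. The point is its centre, half-way up; z up.
There are look-alikes about, which are no part of the job. Leave any blue look-alike of the part that bears ring_heavy_c alone.

How it is judged:
By the outcome, as a careful person would: the job done as asked, in the order asked, and still so for the second after the job is handed in, with the robot touching nothing.
It also fails if it takes over 134 s, if anything falls off the work surface, if the arm or the gripper's body presses on something with over 40 N, if the wrist force passes 120 N, or if a joint passes its speed limit or range.

## Working session

There is one attempt and no reset: what is moved stays moved. The work goes in short steps, Python scripts to look and compute and a tool call to move; the robot and the scene stay as the last step left them, time stands still between calls to the robot, and variables do not carry over. Pictures are saved under pics/ and viewed, at most 14 in all, crops included, and the job is handed in when it is done.

Besides the shell and the picture viewer there is one more tool, called after "Emit:" as name(argument=value, ...), one argument or row to a line, values as JSON. move_arm: Moves the arm, as the interface text tells. Its arguments: {"type":"object","properties":{"increments":{"type":"array"},"grip":{"type":"number"},"force":{"type":"number"}},"required":["increments"]}

```bash
ls; mkdir -p pics; cat > h.py <<'E'
import numpy as np, cv2
from station import telemetry, cams, hand_in, nets
from scipy.spatial.transform import Rotation as R
def cam(n):
    m=cams.camera_model(n); K=np.array(m["intrinsics"])
    if "T_tool_cam" in m:
        o=telemetry.get_obs(); T=np.eye(4); T[:3,:3]=R.from_euler('xyz',o["eef_rot"]).as_matrix(); T[:3,3]=o["ee_pos"]
        T=T@np.array(m["T_tool_cam"]); return K,T[:3,3],T[:3,:3],m
    a=np.array(m["attitude"])
    r=a if a.shape==(3,3) else R.from_euler('xyz',a).as_matrix()
    return K,np.array(m["xyz"]),r,m
def ray(n,px,z,c=None):
    K,p,r,m=c or cam(n)
    d=np.linalg.inv(K)@np.array([px[0],px[1],1.]); d=r@(d*[1,-1,-1])
    return p+d*(z-p[2])/d[2]
def proj(n,P,c=None):
    K,p,r,m=c or cam(n)
    q=r.T@(np.array(P)-p); q=K@(q*[1,-1,-1]); return q[:2]/q[2]
E
python3 - <<'E'
from h import *
print(telemetry.get_obs())
for n in ("scene","side","wrist"):
    print(n,cams.camera_model(n)); cv2.imwrite(f"pics/{n}0.png",cams.camera(n))
Z=dict(ring_heavy_c=.011,ring_slim_c=.007,punch_c=.006,ingot1_c=.01,stand=0,rest=0,tray=0,jar_c=.0325)
for n in ("scene","side","wrist"):
    c=cam(n)
    for q,z in Z.items():
        for d in nets.mark_of(n,q): print(n,q,round(d["conf"],2),np.round(d["centre"]),np.round(ray(n,d["centre"],z,c)[:2],3))
E
```

```text
pics
{'time_s': 0.0, 'qpos': array([-1.34858849e+00,  3.00438248e-01,  1.52158889e+00,  1.92245795e-05,
        1.32068490e+00, -6.65749016e-02]), 'joint_vel': array([0.0005994 , 0.0005603 , 0.00045484, 0.00085573, 0.0001142 ,
       0.00048248]), 'tau': array([-8.33389549e-04, -5.31804299e+01, -3.52742743e+01,  7.08388863e-02,
        2.43695697e-02, -7.44516274e-05]), 'ee_pos': array([ 0.15658957, -0.526965  ,  0.20490105]), 'eef_rot': array([-3.14047699e+00, -9.30472200e-05,  2.88777921e-01]), 'force': array([ 0.31694032, -0.87091467, -0.16208445]), 'moment': array([ 0.01948348, -0.01528631,  0.03810473]), 'grip_force': 0.0, 'grip_width': 0.09413106217068756}
scene {'intrinsics': array([[435.49147389,   0.        , 261.33020353],
       [  0.        , 435.49147389, 189.89471416],
       [  0.        ,   0.        ,   1.        ]]), 'xyz': array([ 1.03097446, -0.81137136,  0.8434016 ]), 'attitude': array([ 0.90133038, -0.00972838,  0.59027204])}
side {'intrinsics': array([[423.93613174,   0.        , 254.77239209],
       [  0.        , 423.93613174, 194.57469235],
       [  0.    
[... 1045 characters left out ...]
24.] [ 0.451 -0.107]
scene stand 0.66 [267. 183.] [0.44  0.117]
scene rest 0.9 [231. 282.] [ 0.585 -0.267]
scene tray 0.7 [327. 178.] [0.584 0.252]
scene jar_c 0.89 [170. 235.] [ 0.375 -0.251]
side ring_heavy_c 0.78 [268. 204.] [ 0.486 -0.03 ]
side ring_heavy_c 0.76 [293. 210.] [ 0.408 -0.03 ]
side ring_heavy_c 0.51 [285. 190.] [ 0.466 -0.115]
side ring_slim_c 0.49 [263. 293.] [0.37  0.278]
side punch_c 0.58 [318. 141.] [ 0.467 -0.449]
side ingot1_c 0.79 [195. 327.] [0.465 0.427]
side stand 0.63 [221. 195.] [ 0.64  -0.019]
side rest 0.68 [262. 163.] [ 0.597 -0.234]
side tray 0.86 [188. 261.] [0.586 0.26 ]
side jar_c 0.77 [327. 168.] [ 0.376 -0.256]
side jar_c 0.22 [286. 190.] [ 0.455 -0.089]
```

```bash
python3 - <<'E'
import cv2
for n in ("scene","side"):
    i=cv2.imread(f"pics/{n}0.png"); cv2.imwrite(f"pics/{n}0b.png",cv2.resize(i[90:360,90:410],(711,600),interpolation=3))
E
```

```text
(no output)
```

View pics/scene0b.png

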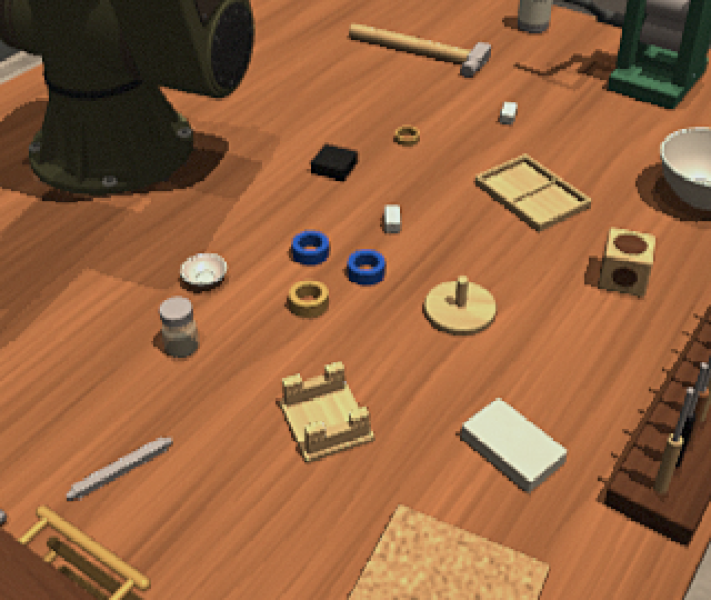

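View pics/side0b.png

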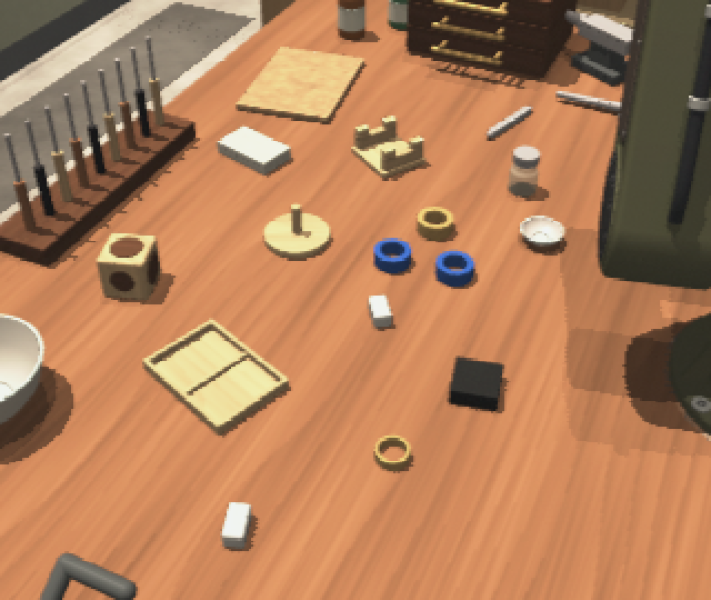

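Scene: the brass heavy ring is at (228,224). The blue look-alike rings at (230,202) and (255,210) are excluded by colour. The slim brass ring is at (273,150) and the punch at (144,301). The silver-grey ingots are at (319,140) and (266,188); the black block (240,162) and the pale slab (321,290) don't match the description. I'll fly over the heavy ring and confirm it.

Emit:
move_arm(
  increments=[
    [0.031,-0.0239,0,0],
    [0.031,-0.0239,0,0],
    [0.031,-0.0239,0,0],
    [0.031,-0.0239,0,0],
    [0.031,-0.0239,0,0],
    [0.031,-0.0239,0,0],
    [0.031,-0.0239,0,0],
    [0.031,-0.0239,0,0],
    [0.031,-0.0239,0,0],
    [0.031,-0.0239,0,0],
    [0.031,-0.0239,0,0],
    [0.031,-0.0239,0,0],
    [0.031,-0.0239,0,0],
    [0,0,0,0],
    [0,0,0,0],
  ],
  grip=0.8,
)

```text
time_s: 3.22
ee_pos: [0.4542, -0.1149, 0.2054]
eef_rot: [3.142, 0.0, 0.289]
force: [0.1, -0.5, -0.4]
grip_width: 0.0751
grip_force: 0.0
```

```bash
cat >> h.py <<'E'
def go(x,y,z,yaw=None):
    o=telemetry.get_obs(); p=np.array(o["ee_pos"]); e=o["eef_rot"]
    y0=e[2]; t=0 if yaw is None else -((yaw-y0+np.pi/2)%np.pi-np.pi/2)
    print("pos",np.round(p,4),"rpy",np.round(e,4),"q6",np.round(o["qpos"][5],2),"t",o["time_s"])
    y1=y0-t; d=np.array([x,y,z])-p
    M=lambda a:np.round(np.array([[np.cos(a),np.sin(a),0],[np.sin(a),-np.cos(a),0],[0,0,-1]])@d,4)
    print("turn",round(t,4),"shift if turned first",M(y1),"if not turned",M(y0))
def look(name):
    c=cam("wrist"); i=cams.camera("wrist"); cv2.imwrite(f"pics/{name}.png",i); return i,c
def blobs(i,c,kind,z,zc,amin=150):
    h=cv2.cvtColor(i,cv2.COLOR_BGR2HSV)
    m={"brass":cv2.inRange(h,(18,110,60),(32,255,255)),"grey":cv2.inRange(h,(0,0,70),(180,60,255)),"wood":cv2.inRange(h,(15,40,90),(35,255,255))}[kind]
    m=cv2.morphologyEx(m,cv2.MORPH_OPEN,np.ones((3,3),np.uint8))
    for k in cv2.findContours(m,cv2.RETR_EXTERNAL,cv2.CHAIN_APPROX_NONE)[0]:
        if cv2.contourArea(k)<amin: continue
        P=np.array([ray("wrist",q,z,c)[:2] for q in k[:,0]],np.float32)
        (x,y),(w,hh),a=cv2.minAreaRect(P)
        bx=cv2.boundingRect(k)
        print(kind,bx,"centre",round(x,4),round(y,4),"size",round(w,4),round(hh,4),"long-axis yaw",round(np.radians(a if w>hh else a+90),3))
E
python3 - <<'E'
from h import *
i,c=look("w1"); blobs(i,c,"brass",.022,0); blobs(i,c,"wood",.0,0)
for n in("ring_heavy_c","stand"):
    for d in nets.mark_of("wrist",n): print(n,d,ray("wrist",d["centre"],.011 if n[0]=='r' else 0,c))
go(.455,-.115,.2)
E
```

```text
brass (72, 322, 12, 50) centre 0.1768 0.0395 size 0.076 0.014 long-axis yaw 0.189
brass (229, 146, 44, 44) centre 0.4666 -0.1109 size 0.0483 0.0479 long-axis yaw 0.287
wood (229, 145, 44, 45) centre 0.4634 -0.1118 size 0.0524 0.0509 long-axis yaw 0.287
wood (356, 28, 126, 114) centre 0.6027 -0.2646 size 0.0916 0.1084 long-axis yaw 2.568
wood (162, 0, 83, 33) centre 0.6033 -0.0191 size 0.0302 0.0851 long-axis yaw 1.858
ring_heavy_c {'centre': [251.5, 165.9], 'conf': 0.87} [ 0.46722513 -0.11185616  0.011     ]
ring_heavy_c {'centre': [171.7, 193.9], 'conf': 0.87} [ 0.40906388 -0.03167754  0.011     ]
ring_heavy_c {'centre': [178.7, 119.2], 'conf': 0.65} [ 0.4943536  -0.02017124  0.011     ]
pos [ 0.4541 -0.1153  0.2055] rpy [ 3.1415 -0.      0.2876] q6 0.96 t 3.375
turn 0 shift if turned first [ 0.001  -0.      0.0055] if not turned [ 0.001  -0.      0.0055]
```

View pics/w1.png

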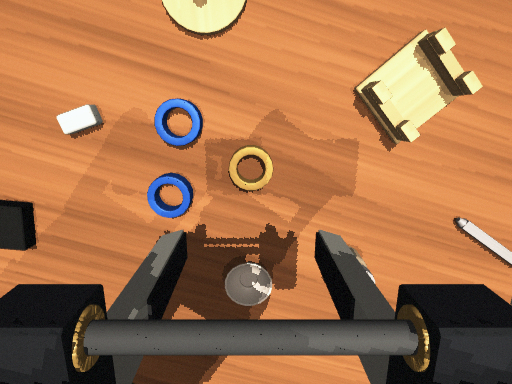

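The brass ring at (251,167) is the heavy one. The two blue look-alikes are at (178,120) and (170,195). Descending to refine the position.

Emit:
move_arm(
  increments=[
    [0.0125,0,0.025,0],
    [0,0,0.03,0],
    [0,0,0.03,0],
    [0,0,0.02,0],
    [0,0,0,0],
  ],
)

```text
time_s: 4.0
ee_pos: [0.4656, -0.1114, 0.0996]
eef_rot: [-3.14, 0.002, 0.288]
force: [0.6, -0.1, 0.7]
grip_width: 0.0752
grip_force: 0.0
```

```bash
python3 - <<'E'
from h import *
i,c=look("w2"); blobs(i,c,"brass",.015,0); blobs(i,c,"wood",.015,0)
for d in nets.mark_of("wrist","ring_heavy_c"): print(d,ray("wrist",d["centre"],.011,c))
go(.4672,-.1119,.004)
E
```

```text
brass (73, 311, 14, 30) centre 0.3073 0.0073 size 0.0084 0.0352 long-axis yaw 3.041
brass (221, 177, 60, 57) centre 0.4642 -0.1114 size 0.0488 0.0494 long-axis yaw 1.857
wood (72, 307, 18, 65) centre 0.2925 0.0069 size 0.0739 0.0118 long-axis yaw 0.047
wood (221, 173, 61, 62) centre 0.4654 -0.1114 size 0.053 0.0502 long-axis yaw 0.286
wood (396, 14, 116, 159) centre 0.5925 -0.2563 size 0.0953 0.0917 long-axis yaw 0.997
wood (144, 0, 83, 19) centre 0.5921 -0.0252 size 0.0115 0.0584 long-axis yaw 1.856
{'centre': [251.6, 202.1], 'conf': 0.9} [ 0.46627531 -0.1116949   0.011     ]
{'centre': [150.5, 143.9], 'conf': 0.77} [ 0.49011802 -0.01971665  0.011     ]
{'centre': [13.8, 135.3], 'conf': 0.22} [0.4659465  0.08676246 0.011     ]
pos [ 0.4666 -0.1115  0.1012] rpy [ 3.1411e+00 -7.0000e-04  2.8820e-01] q6 0.97 t 4.1
turn 0 shift if turned first [0.0004 0.0005 0.0972] if not turned [0.0004 0.0005 0.0972]
```

Emit:
move_arm(
  increments=[
    [-0.0005,0,0.03,0],
    [0,0,0.03,0],
    [0,0,0.025,0],
    [0,0,0.01,0],
    [0,0,0,0],
  ],
)

```text
time_s: 4.72
ee_pos: [0.4662, -0.1114, 0.006]
eef_rot: [3.141, -0.0, 0.289]
force: [0.8, -0.5, -0.3]
grip_width: 0.0753
grip_force: 0.0
```

Emit:
move_arm(
  increments=[
    [0,0,0,0],
    [0,0,0,0],
    [0,0,0,0],
    [0,0,0,0],
    [0,0,0,0],
    [0,0,0,0],
  ],
  grip=0.3,
  force=20,
)

```text
time_s: 5.48
ee_pos: [0.4662, -0.1113, 0.0059]
eef_rot: [3.141, -0.001, 0.289]
force: [-1.6, -0.1, 5.7]
grip_width: 0.0492
grip_force: 20.0
```

Emit:
move_arm(
  increments=[
    [0,0,-0.02,0],
    [0,0,-0.04,0],
    [0,0,-0.05,0],
    [0.0278,-0.00654,-0.044,0],
    [0.0278,-0.00654,0,0],
    [0.0278,-0.00654,0,0],
    [0.0278,-0.00654,0,0],
    [0.0278,-0.00654,0,0],
    [0,0,0,0],
    [0,0,0,0],
  ],
)

```text
time_s: 6.72
ee_pos: [0.5893, -0.0405, 0.159]
eef_rot: [-3.141, 0.001, 0.289]
force: [-0.1, -0.4, -1.8]
grip_width: 0.0492
grip_force: 20.0
```

```bash
python3 - <<'E'
from h import *
i,c=look("w3"); blobs(i,c,"wood",.012,0)
for d in nets.mark_of("wrist","stand"): print(d,ray("wrist",d["centre"],0,c))
for d in nets.mark_of("wrist","rest"): print(d,ray("wrist",d["centre"],0,c))
go(.64,-.02,.1)
E
```

```text
wood (214, 272, 67, 13) centre 0.4892 -0.0655 size 0.0147 0.0727 long-axis yaw 1.858
wood (206, 205, 89, 60) centre 0.54 -0.0494 size 0.0614 0.0968 long-axis yaw 2.027
wood (469, 191, 43, 64) centre 0.6227 -0.2937 size 0.0885 0.0183 long-axis yaw 0.987
wood (387, 181, 101, 116) centre 0.591 -0.2604 size 0.1096 0.0902 long-axis yaw 0.996
wood (190, 93, 92, 93) centre 0.6293 -0.0129 size 0.0888 0.0888 long-axis yaw 2.908
wood (0, 42, 34, 79) centre 0.6207 0.1982 size 0.0705 0.0299 long-axis yaw 0.087
{'centre': [237.9, 141.7], 'conf': 0.76} [ 0.62788875 -0.01529312  0.        ]
{'centre': [441.7, 230.6], 'conf': 0.68} [ 0.59830027 -0.25517561  0.        ]
pos [ 0.5894 -0.0407  0.1596] rpy [-3.1416e+00  1.0000e-04  2.8820e-01] q6 1.15 t 6.875
turn 0 shift if turned first [ 0.0544 -0.0055  0.0596] if not turned [ 0.0544 -0.0055  0.0596]
```

View pics/w3.png

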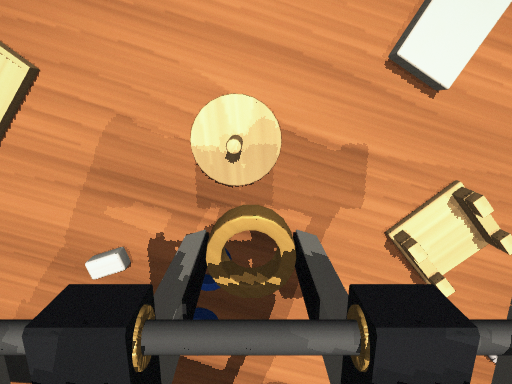

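The stand's disc is centred at (236,140), with the peg top at (233,146). The ring is held squarely between the fingers.

```bash
python3 - <<'E'
from h import *
print(ray("wrist",(233.5,145.5),.055)); print(proj("wrist",(.629,-.0132,0)),proj("wrist",(.629,-.0132,.055)))
go(.629,-.0135,.1)
E
```

```text
[ 0.62979603 -0.01328072  0.055     ]
[235.90344902 140.21599138] [233.15874426 146.37167765]
pos [ 0.5894 -0.0407  0.1596] rpy [-3.1416e+00  1.0000e-04  2.8820e-01] q6 1.15 t 6.875
turn 0 shift if turned first [ 0.0457 -0.0148  0.0596] if not turned [ 0.0457 -0.0148  0.0596]
```

Emit:
move_arm(
  increments=[
    [0.023,-0.0075,0,0],
    [0.023,-0.0075,0,0],
    [0,0,0.03,0],
    [0,0,0.03,0],
    [0,0,0.02,0],
    [0,0,0,0],
    [0,0,0,0],
  ],
)

```text
time_s: 7.75
ee_pos: [0.6303, -0.013, 0.0808]
eef_rot: [3.141, -0.002, 0.289]
force: [-1.2, 0.4, -1.9]
grip_width: 0.0485
grip_force: 20.0
```

```bash
python3 - <<'E'
from h import *
go(.6293,-.0133,.019)
E
```

```text
pos [ 0.6303 -0.013   0.0808] rpy [ 3.141e+00 -1.700e-03  2.886e-01] q6 1.2 t 7.75
turn 0 shift if turned first [-0.001   0.      0.0618] if not turned [-0.001   0.      0.0618]
```

Emit:
move_arm(
  increments=[
    [-0.001,0,0.015,0],
    [0,0,0.015,0],
    [0,0,0.015,0],
    [0,0,0.01,0],
    [0,0,0.006,0],
    [0,0,0,0],
    [0,0,0,0],
  ],
)

```text
time_s: 8.62
ee_pos: [0.6289, -0.0131, 0.0186]
eef_rot: [3.141, -0.0, 0.289]
force: [-0.0, -0.3, -1.0]
grip_width: 0.0487
grip_force: 20.5
```

Emit:
move_arm(
  increments=[
    [0,0,0,0],
    [0,0,0,0],
    [0,0,0,0],
    [0,0,-0.03,0],
    [0,0,-0.05,0],
    [0,0,-0.05,0],
    [0,0,-0.05,0],
    [0,0,0,0],
  ],
  grip=0.75,
)

```text
time_s: 9.62
ee_pos: [0.6302, -0.0132, 0.203]
eef_rot: [3.139, -0.007, 0.289]
force: [0.5, -0.0, -0.3]
grip_width: 0.0703
grip_force: 0.0
```

```bash
python3 - <<'E'
from h import *
go(.36,.25,.2)
E
```

```text
pos [ 0.6302 -0.0132  0.203 ] rpy [ 3.1389 -0.0069  0.2889] q6 1.2 t 9.625
turn 0 shift if turned first [-0.184  -0.3292  0.003 ] if not turned [-0.184  -0.3292  0.003 ]
```

Emit:
move_arm(
  increments=[
    [-0.0184,-0.0329,0,0],
    [-0.0184,-0.0329,0,0],
    [-0.0184,-0.0329,0,0],
    [-0.0184,-0.0329,0,0],
    [-0.0184,-0.0329,0,0],
    [-0.0184,-0.0329,0,0],
    [-0.0184,-0.0329,0,0],
    [-0.0184,-0.0329,0,0],
    [-0.0184,-0.0329,0.02,0],
    [-0.0184,-0.0329,0.03,0],
    [0,0,0,0],
    [0,0,0,0],
  ],
)

```text
time_s: 11.12
ee_pos: [0.359, 0.2498, 0.1486]
eef_rot: [3.141, -0.0, 0.289]
force: [0.2, 0.4, 0.3]
grip_width: 0.0705
grip_force: 0.0
```

```bash
python3 - <<'E'
from h import *
i,c=look("w4"); blobs(i,c,"brass",.007,0); blobs(i,c,"wood",.007,0);blobs(i,c,"grey",.01,0)
for q in("ring_slim_c","ingot1_c"):
  for d in nets.mark_of("wrist",q): print(q,d,ray("wrist",d["centre"],.007,c))
go(.364,.28,.1)
E
```

```text
brass (206, 158, 38, 38) centre 0.3628 0.2781 size 0.0373 0.0368 long-axis yaw 0.287
wood (206, 157, 38, 39) centre 0.3632 0.2783 size 0.0384 0.0368 long-axis yaw 0.281
wood (279, 0, 61, 32) centre 0.5223 0.2454 size 0.0244 0.0521 long-axis yaw 1.858
grey (94, 326, 314, 29) centre 0.1899 0.1994 size 0.0373 0.3558 long-axis yaw 1.858
grey (316, 230, 30, 27) centre 0.327 0.1545 size 0.0409 0.0184 long-axis yaw 0.892
grey (153, 230, 34, 50) centre 0.2687 0.3164 size 0.0199 0.0643 long-axis yaw 2.949
grey (424, 119, 53, 34) centre 0.4629 0.0833 size 0.0249 0.0475 long-axis yaw 2.188
grey (64, 3, 56, 32) centre 0.4659 0.4255 size 0.0243 0.0462 long-axis yaw 1.858
grey (289, 0, 38, 24) centre 0.5241 0.2478 size 0.0179 0.0318 long-axis yaw 1.858
ring_slim_c {'centre': [224.4, 176.1], 'conf': 0.96} [0.36341211 0.2783758  0.007     ]
ingot1_c {'centre': [92.5, 20.0], 'conf': 0.94} [0.46535629 0.42619332 0.007     ]
ingot1_c {'centre': [224.7, 176.3], 'conf': 0.29} [0.36330153 0.27803774 0.007     ]
pos [0.3595 0.2495 0.1489] rpy [-3.1414e+00 -9.0000e-04  2.8770e-01] q6 1.81 t 11.275
turn 0 shift if turned first [ 0.013  -0.0279  0.0489] if not turned [ 0.013  -0.0279  0.0489]
```

View pics/w4.png

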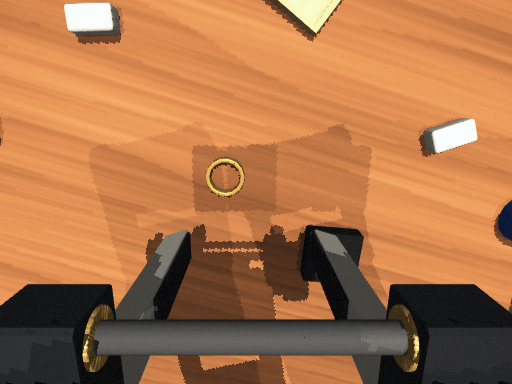

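The slim ring is at (225,177) and clear of everything; the black block sits at (332,255).

Emit:
move_arm(
  increments=[
    [0.0117,-0.0265,0,0],
    [0,0,0.03,0],
    [0,0,0.03,0],
    [0,0,0.03,0],
    [0,0,0.025,0],
    [0,0,0,0],
    [0,0,0,0],
  ],
)

```text
time_s: 12.15
ee_pos: [0.3631, 0.2788, 0.0345]
eef_rot: [-3.141, -0.001, 0.288]
force: [-0.4, -0.0, -1.0]
grip_width: 0.0706
grip_force: 0.0
```

```bash
python3 - <<'E'
from h import *
i,c=look("w5"); blobs(i,c,"brass",.007,0); blobs(i,c,"wood",.007,0)
go(.3632,.2782,.0045)
E
```

```text
brass (401, 346, 19, 25) centre 0.297 0.133 size 0.0127 0.0217 long-axis yaw 2.96
brass (225, 204, 57, 53) centre 0.362 0.2771 size 0.037 0.0376 long-axis yaw 1.857
wood (224, 200, 58, 57) centre 0.3633 0.2778 size 0.0397 0.0382 long-axis yaw 0.286
wood (9, 142, 82, 28) centre 0.3741 0.4138 size 0.0042 0.051 long-axis yaw 1.573
wood (52, 105, 127, 42) centre 0.4038 0.3773 size 0.0785 0.0051 long-axis yaw 1.558
pos [0.3631 0.2789 0.0346] rpy [-3.1411e+00 -1.8000e-03  2.8840e-01] q6 1.86 t 12.2
turn 0 shift if turned first [-0.0001  0.0007  0.0301] if not turned [-0.0001  0.0007  0.0301]
```

Emit:
move_arm(
  increments=[
    [0,0.001,0.015,0],
    [0,0,0.015,0],
    [0,0,0,0],
    [0,0,0,0],
  ],
)

```text
time_s: 12.7
ee_pos: [0.3626, 0.2777, 0.0034]
eef_rot: [3.142, 0.0, 0.289]
force: [0.2, -0.6, 0.1]
grip_width: 0.0703
grip_force: 0.0
```

Emit:
move_arm(
  increments=[
    [0,0,0,0],
    [0,0,0,0],
    [0,0,0,0],
    [0,0,0,0],
    [0,0,0,0],
    [0,0,0,0],
    [0,0,-0.03,0],
    [0,0,-0.04,0],
    [0,0,-0.05,0],
    [0,0,0,0],
  ],
  grip=0.2,
  force=12,
)

```text
time_s: 13.95
ee_pos: [0.3639, 0.2786, 0.1265]
eef_rot: [-3.14, -0.006, 0.289]
force: [0.2, 0.2, -1.4]
grip_width: 0.0379
grip_force: 12.0
```

```bash
python3 - <<'E'
from h import *
go(.6293,-.0133,.13)
E
```

```text
pos [0.3639 0.2786 0.1265] rpy [-3.1399 -0.0058  0.2888] q6 1.86 t 13.95
turn 0 shift if turned first [ 0.1713  0.3554 -0.0035] if not turned [ 0.1713  0.3554 -0.0035]
```

Emit:
move_arm(
  increments=[
    [0.0111,0.0355,-0.01,0],
    [0.0111,0.0355,0,0],
    [0.0111,0.0355,0,0],
    [0.0111,0.0355,0,0],
    [0.0111,0.0355,0,0],
    [0.0111,0.0355,0,0],
    [0.0111,0.0355,0,0],
    [0.0111,0.0355,0,0],
    [0.0111,0.0355,0,0],
    [0.0111,0.0355,0,0],
    [0,0,0,0],
    [0,0,0,0],
  ],
)

```text
time_s: 15.45
ee_pos: [0.5695, -0.0306, 0.1323]
eef_rot: [-3.141, 0.002, 0.289]
force: [-0.7, 0.2, -0.9]
grip_width: 0.0374
grip_force: 12.0
```

```bash
python3 - <<'E'
from h import *
i,c=look("w6"); blobs(i,c,"brass",.023,0)
go(.6293,-.0133,.1)
E
```

```text
brass (218, 218, 66, 44) centre 0.5305 -0.0381 size 0.0374 0.0627 long-axis yaw 2.097
brass (217, 156, 29, 17) centre 0.5943 -0.005 size 0.0255 0.0116 long-axis yaw 1.385
brass (221, 105, 66, 68) centre 0.6221 -0.0192 size 0.066 0.045 long-axis yaw 1.178
pos [ 0.5695 -0.0303  0.1327] rpy [-3.141e+00  1.200e-03  2.893e-01] q6 1.16 t 15.5
turn 0 shift if turned first [0.0621 0.0008 0.0327] if not turned [0.0621 0.0008 0.0327]
```

View pics/w6.png

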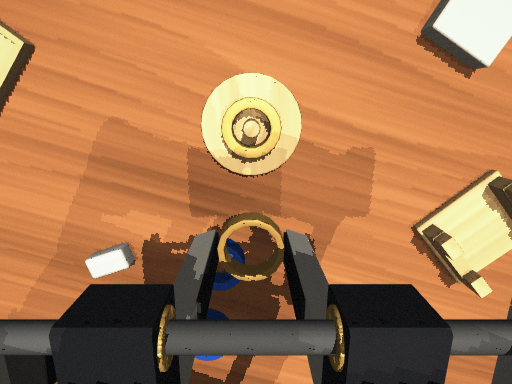

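The heavy ring is seated round the peg (251,127) and the slim ring is held level at (250,247).

Emit:
move_arm(
  increments=[
    [0.031,0,0,0],
    [0.031,0,0.01,0],
    [0,0,0.02,0],
    [0,0,0.02,0],
    [0,0,0,0],
    [0,0,0,0],
  ],
)

```text
time_s: 16.25
ee_pos: [0.6297, -0.0133, 0.0843]
eef_rot: [3.141, -0.001, 0.289]
force: [0.9, -0.6, -1.0]
grip_width: 0.0379
grip_force: 12.0
```

```bash
python3 - <<'E'
from h import *
go(.6293,-.0133,.039)
E
```

```text
pos [ 0.6297 -0.0133  0.0843] rpy [ 3.1413e+00 -9.0000e-04  2.8890e-01] q6 1.2 t 16.25
turn 0 shift if turned first [-0.0004 -0.0001  0.0453] if not turned [-0.0004 -0.0001  0.0453]
```

Emit:
move_arm(
  increments=[
    [0,0,0.015,0],
    [0,0,0.012,0],
    [0,0,0.01,0],
    [0,0,0.007,0],
    [0,0,0,0],
    [0,0,0,0],
  ],
)

```text
time_s: 17.0
ee_pos: [0.6298, -0.0134, 0.0398]
eef_rot: [3.141, -0.001, 0.289]
force: [-0.1, -0.5, -0.7]
grip_width: 0.0376
grip_force: 12.0
```

Emit:
move_arm(
  increments=[
    [0,0,0,0],
    [0,0,0,0],
    [0,0,0,0],
    [0,0,-0.03,0],
    [0,0,-0.05,0],
    [0,0,-0.05,0],
    [-0.05,0,0,0],
    [-0.01,0,0,0],
    [0,0,0,0],
  ],
  grip=0.6,
)

```text
time_s: 18.12
ee_pos: [0.5721, -0.0306, 0.1698]
eef_rot: [3.141, -0.001, 0.288]
force: [0.1, 0.5, -0.0]
grip_width: 0.0562
grip_force: 0.0
```

```bash
python3 - <<'E'
from h import *
i,c=look("w7"); blobs(i,c,"brass",.034,0)
cv2.imwrite("pics/w7c.png",cv2.resize(i[60:260,150:350],(500,500),interpolation=3))
go(.44,-.40,.2)
E
```

```text
brass (250, 152, 24, 18) centre 0.6019 -0.032 size 0.013 0.0256 long-axis yaw 2.281
brass (215, 149, 32, 21) centre 0.5963 -0.0036 size 0.0352 0.0117 long-axis yaw 1.287
brass (243, 116, 34, 40) centre 0.6221 -0.0275 size 0.0206 0.0414 long-axis yaw 2.882
brass (224, 111, 21, 42) centre 0.6206 0.001 size 0.0384 0.0174 long-axis yaw 0.406
pos [ 0.5726 -0.0304  0.1696] rpy [ 3.1415e+00 -5.0000e-04  2.8870e-01] q6 1.17 t 18.175
turn 0 shift if turned first [-0.2323  0.3166 -0.0304] if not turned [-0.2323  0.3166 -0.0304]
```

View pics/w7c.png

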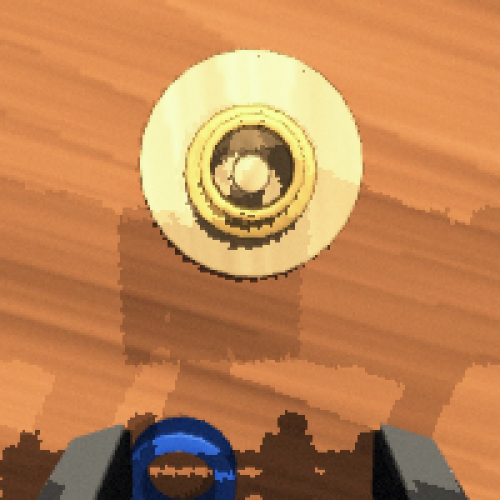

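Both rings are threaded: the slim one sits flat on the heavy one around the peg at (250,170) in the crop. Next is the punch.

Emit:
move_arm(
  increments=[
    [-0.0232,0.0317,-0.003,0],
    [-0.0232,0.0317,-0.003,0],
    [-0.0232,0.0317,-0.003,0],
    [-0.0232,0.0317,-0.003,0],
    [-0.0232,0.0317,-0.003,0],
    [-0.0232,0.0317,-0.003,0],
    [-0.0232,0.0317,-0.003,0],
    [-0.0232,0.0317,-0.003,0],
    [-0.0232,0.0317,-0.003,0],
    [-0.0232,0.0317,-0.003,0],
    [0,0,0,0],
    [0,0,0,0],
  ],
)

```text
time_s: 19.68
ee_pos: [0.4406, -0.3999, 0.1989]
eef_rot: [-3.141, 0.0, 0.289]
force: [-0.3, -0.7, 0.1]
grip_width: 0.0565
grip_force: 0.0
```

```bash
python3 - <<'E'
from h import *
i,c=look("w8"); blobs(i,c,"grey",.009,0); blobs(i,c,"wood",.010,0)
for q,z in(("punch_c",.006),("rest",0),("jar_c",.0325)):
  for d in nets.mark_of("wrist",q): print(q,d,ray("wrist",d["centre"],z,c))
go(.46,-.44,.1)
E
```

```text
grey (495, 326, 17, 29) centre 0.3272 -0.7788 size 0.0443 0.0199 long-axis yaw 0.442
grey (125, 326, 251, 58) centre 0.2085 -0.4658 size 0.0907 0.3299 long-axis yaw 1.858
grey (471, 287, 41, 33) centre 0.3716 -0.7386 size 0.0462 0.0514 long-axis yaw 1.858
grey (439, 274, 26, 12) centre 0.3879 -0.6757 size 0.0152 0.0306 long-axis yaw 1.858
grey (304, 231, 57, 87) centre 0.3629 -0.5432 size 0.1343 0.0599 long-axis yaw 0.69
grey (141, 230, 58, 90) centre 0.2942 -0.3343 size 0.0399 0.1386 long-axis yaw 3.081
grey (0, 189, 39, 49) centre 0.3209 -0.1506 size 0.0601 0.0441 long-axis yaw 0.088
grey (77, 177, 51, 44) centre 0.3698 -0.2407 size 0.0436 0.064 long-axis yaw 2.557
grey (234, 140, 87, 61) centre 0.4568 -0.4266 size 0.1193 0.0124 long-axis yaw 1.258
grey (159, 1, 34, 38) centre 0.5756 -0.2789 size 0.0078 0.0474 long-axis yaw 2.567
wood (115, 307, 15, 65) centre 0.1852 -0.2976 size 0.1011 0.0156 long-axis yaw 0.134
wood (97, 172, 31, 37) centre 0.3871 -0.257 size 0.0433 0.0294 long-axis yaw 0.905
wood (470, 83, 42, 94) centre 0.5632 -0.637 size 0.0976 0.0454 long-axis yaw 0.493
wood (413, 24, 75, 135) centre 0.586 -0.5773 size 0.0275 0.1426 long-axis yaw 3.122
wood (429, 10, 83, 156) centre 0.5973 -0.5956 size 0.0283 0.1632 long-axis yaw 3.103
wood (105, 0, 98, 52) centre 0.564 -0.2624 size 0.0468 0.0965 long-axis yaw 1.858
punch_c {'centre': [276.6, 169.3], 'conf': 0.89} [ 0.45815602 -0.42526886  0.006     ]
jar_c {'centre': [109.4, 198.4], 'conf': 0.67} [ 0.38020237 -0.25728223  0.0325    ]
pos [ 0.4405 -0.3996  0.1995] rpy [ 3.1416e+00 -1.0000e-04  2.9010e-01] q6 0.48 t 19.875
turn 0 shift if turned first [0.0071 0.0443 0.0995] if not turned [0.0071 0.0443 0.0995]
```

View pics/w8.png

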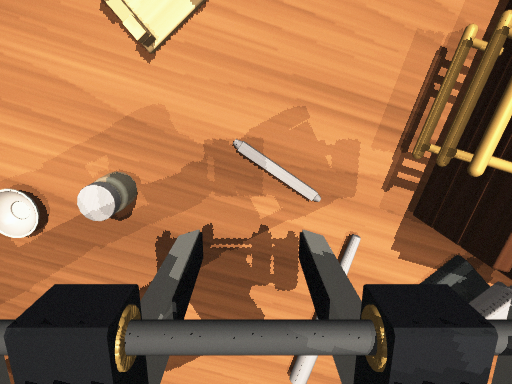

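The punch is the bar with tapered ends at (277,170). The round white rod at (345,250) has no taper and isn't it.

Emit:
move_arm(
  increments=[
    [0,0,0.01,-0.1613],
    [0,0,0.02,-0.1613],
    [0,0,0.02,-0.1613],
    [0,0,0.02,-0.1613],
    [0,0,0.02,-0.1613],
    [0,0,0.01,-0.1613],
    [0,0,0,0],
    [0,0,0,0],
  ],
)

```text
time_s: 20.88
ee_pos: [0.4403, -0.4003, 0.1001]
eef_rot: [3.141, 0.0, 1.253]
force: [0.6, -0.4, -0.1]
grip_width: 0.0562
grip_force: 0.0
```

```bash
python3 - <<'E'
from h import *
i,c=look("w9"); blobs(i,c,"grey",.009,0)
for d in nets.mark_of("wrist","punch_c"): print(d,ray("wrist",d["centre"],.006,c))
go(.457,-.426,.004,1.258)
E
```

```text
grey (148, 355, 100, 29) centre 0.3365 -0.5476 size 0.0326 0.0989 long-axis yaw 2.839
grey (250, 328, 122, 56) centre 0.4542 -0.5499 size 0.064 0.118 long-axis yaw 2.356
grey (303, 231, 58, 88) centre 0.4914 -0.4906 size 0.1011 0.0323 long-axis yaw 1.569
grey (141, 230, 58, 89) centre 0.3465 -0.442 size 0.1018 0.0322 long-axis yaw 0.934
grey (271, 155, 15, 131) centre 0.4569 -0.4265 size 0.1194 0.0118 long-axis yaw 1.257
grey (53, 1, 85, 76) centre 0.37 -0.2432 size 0.047 0.0631 long-axis yaw 2.519
{'centre': [277.2, 219.4], 'conf': 0.63} [ 0.45751977 -0.42372367  0.006     ]
pos [ 0.4402 -0.4005  0.1001] rpy [3.1407e+00 5.0000e-04 1.2544e+00] q6 -0.48 t 20.975
turn -0.0036 shift if turned first [-0.0191  0.0238  0.0961] if not turned [-0.0191  0.0239  0.0961]
```

Emit:
move_arm(
  increments=[
    [-0.0195,0.024,0,-0.004],
    [0,0,0.03,0],
    [0,0,0.03,0],
    [0,0,0.025,0],
    [0,0,0.012,0],
    [0,0,0,0],
    [0,0,0,0],
  ],
)

```text
time_s: 21.85
ee_pos: [0.4572, -0.4268, 0.0037]
eef_rot: [3.14, 0.001, 1.26]
force: [0.4, -0.0, -0.2]
grip_width: 0.0565
grip_force: 0.0
```

Emit:
move_arm(
  increments=[
    [0,0,0,0],
    [0,0,0,0],
    [0,0,0,0],
    [0,0,0,0],
    [0,0,0,0],
    [0,0,0,0],
    [0,0,-0.02,0],
    [0,0,-0.04,0],
    [0,0,-0.05,0],
    [0,0,-0.05,0],
    [0,0,0,0],
  ],
  grip=0,
  force=30,
)

```text
time_s: 23.22
ee_pos: [0.4579, -0.4275, 0.1682]
eef_rot: [3.134, 0.004, 1.261]
force: [0.7, -0.5, -1.3]
grip_width: 0.0117
grip_force: 30.0
```

```bash
python3 - <<'E'
from h import *
go(.62,-.32,.17,2.567)
E
```

```text
pos [ 0.4579 -0.4275  0.1682] rpy [3.1343 0.004  1.2607] q6 -0.5 t 23.225
turn -1.3063 shift if turned first [-0.0777  0.1783 -0.0018] if not turned [ 0.1518  0.1216 -0.0018]
```

Emit:
move_arm(
  increments=[
    [0.0311,0.0219,0,0],
    [0.0311,0.0219,0,0],
    [0.0311,0.0219,0,0],
    [0.0311,0.0219,0,0],
    [0.0311,0.0219,0,0],
    [0.0311,0.0219,0,0],
    [0,0,0,-0.1633],
    [0,0,0,-0.1633],
    [0,0,0,-0.1633],
    [0,0,0,-0.1633],
    [0,0,0,-0.1633],
    [0,0,0,-0.1633],
    [0,0,0,-0.1633],
    [0,0,0,-0.1633],
    [0,0,0,0],
    [0,0,0,0],
  ],
)

```text
time_s: 25.22
ee_pos: [0.6387, -0.2887, 0.1622]
eef_rot: [-3.142, -0.001, 2.563]
force: [0.3, 0.5, -1.7]
grip_width: 0.0118
grip_force: 30.0
```

```bash
python3 - <<'E'
from h import *
i,c=look("w10"); blobs(i,c,"wood",.010,0)
for d in nets.mark_of("wrist","rest"): print(d,ray("wrist",d["centre"],0,c))
go(.594,-.257,.12,2.567)
E
```

```text
wood (458, 372, 33, 12) centre 0.9936 -0.1908 size 0.0398 0.0165 long-axis yaw 0.989
wood (228, 355, 46, 29) centre 0.8316 -0.4146 size 0.0555 0.0413 long-axis yaw 0.989
wood (0, 278, 38, 41) centre 0.6052 -0.586 size 0.0609 0.0139 long-axis yaw 0.0
wood (275, 166, 22, 14) centre 0.6478 -0.2514 size 0.0216 0.0135 long-axis yaw 0.99
wood (216, 83, 83, 97) centre 0.5983 -0.2538 size 0.0795 0.0933 long-axis yaw 2.566
wood (451, 0, 61, 68) centre 0.6354 -0.0332 size 0.0537 0.0641 long-axis yaw 2.769
{'centre': [258.9, 128.8], 'conf': 0.88} [ 0.59679886 -0.25044971  0.        ]
pos [ 0.6388 -0.2887  0.1623] rpy [-3.1416e+00 -3.0000e-04  2.5647e+00] q6 -1.47 t 25.325
turn -0.0023 shift if turned first [0.0548 0.0023 0.0423] if not turned [0.0548 0.0022 0.0423]
```

View pics/w10.png

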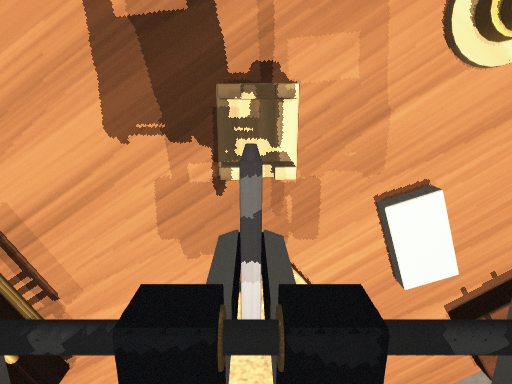

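The rest is seen end-on, with its cheeks at rows 90 and 170 and columns 217–298. The punch lies along the rest's x axis. I'll fit the rest model to that outline.

```bash
python3 - <<'E'
from h import *
from scipy.optimize import least_squares
c=cam("wrist"); yaw=2.566
P=[(sx*45,sy*40,z) for sx in(1,-1) for sy in(1,-1) for z in(0,10)]+[(sx*x,sy*35,44) for sx in(1,-1) for x in(30,42) for sy in(1,-1)]
P=np.array(P)/1000
def f(v):
    a=np.array([np.cos(yaw),np.sin(yaw)]);b=np.array([-a[1],a[0]])
    q=np.array([proj("wrist",[*(v+p[0]*a+p[1]*b),p[2]],c) for p in P])
    return np.r_[q.min(0)-[216,83],q.max(0)-[298.5,180]]
s=least_squares(f,[.596,-.254]); print(s.x,s.fun)
go(*s.x,.12,yaw)
E
```

```text
[ 0.5971581  -0.25309222] [-0.80547744 -0.18784251  0.8058736   0.25129051]
pos [ 0.6388 -0.2887  0.1623] rpy [-3.1416e+00 -3.0000e-04  2.5647e+00] q6 -1.47 t 25.325
turn -0.0013 shift if turned first [0.0543 0.0072 0.0423] if not turned [0.0543 0.0072 0.0423]
```

Emit:
move_arm(
  increments=[
    [0.0271,0.0036,0,-0.001],
    [0.0272,0.0036,0,0],
    [0,0,0.03,0],
    [0,0,0.03,0],
    [0,0,0.01,0],
    [0,0,0,0],
    [0,0,0,0],
  ],
)

```text
time_s: 26.2
ee_pos: [0.5977, -0.2535, 0.0938]
eef_rot: [3.141, 0.002, 2.568]
force: [-0.9, -0.1, -0.4]
grip_width: 0.0117
grip_force: 30.0
```

```bash
python3 - <<'E'
from h import *
go(.5972,-.2531,.035,2.566)
E
```

```text
pos [ 0.5977 -0.2535  0.0938] rpy [3.1414e+00 1.8000e-03 2.5677e+00] q6 -1.45 t 26.2
turn 0.0017 shift if turned first [0.0006 0.0001 0.0588] if not turned [0.0006 0.0001 0.0588]
```

Emit:
move_arm(
  increments=[
    [0.0005,0,0.02,0],
    [0,0,0.02,0],
    [0,0,0.012,0],
    [0,0,0.0065,0],
    [0,0,0,0],
    [0,0,0,0],
  ],
)

```text
time_s: 26.95
ee_pos: [0.597, -0.253, 0.0344]
eef_rot: [3.141, 0.001, 2.568]
force: [0.4, -0.3, -1.3]
grip_width: 0.0117
grip_force: 30.0
```

Emit:
move_arm(
  increments=[
    [0,0,0,0],
    [0,0,0,0],
    [0,0,0,0],
    [0,0,-0.02,0],
    [0,0,-0.04,0],
    [0,0,-0.05,0],
    [-0.03,0,-0.03,0],
    [-0.03,0,0,0],
    [0,0,0,0],
  ],
  grip=0.4,
)

```text
time_s: 28.08
ee_pos: [0.6477, -0.2861, 0.1748]
eef_rot: [3.142, 0.001, 2.568]
force: [0.2, -0.0, -0.5]
grip_width: 0.0375
grip_force: 0.0
```

```bash
python3 - <<'E'
from h import *
i,c=look("w11"); blobs(i,c,"grey",.042,0)
cv2.imwrite("pics/w11c.png",cv2.resize(i[60:240,150:350],(500,450),interpolation=3))
print(proj("wrist",(.5972,-.2531,.036),c))
go(.47,.03,.2,.289)
E
```

```text
grey (444, 360, 52, 24) centre 0.967 -0.1923 size 0.0563 0.0322 long-axis yaw 0.993
grey (368, 178, 77, 101) centre 0.7698 -0.1761 size 0.0601 0.0996 long-axis yaw 2.89
grey (245, 146, 12, 43) centre 0.63 -0.2741 size 0.0106 0.0406 long-axis yaw 2.57
grey (245, 58, 13, 67) centre 0.5725 -0.2363 size 0.0107 0.0566 long-axis yaw 2.561
[250.20091349 125.42705871]
pos [ 0.6471 -0.2855  0.1744] rpy [3.1416e+00 1.0000e-04 2.5679e+00] q6 -1.46 t 28.125
turn -0.8627 shift if turned first [ 0.0798  0.3529 -0.0256] if not turned [ 0.32    0.1689 -0.0256]
```

View pics/w11c.png

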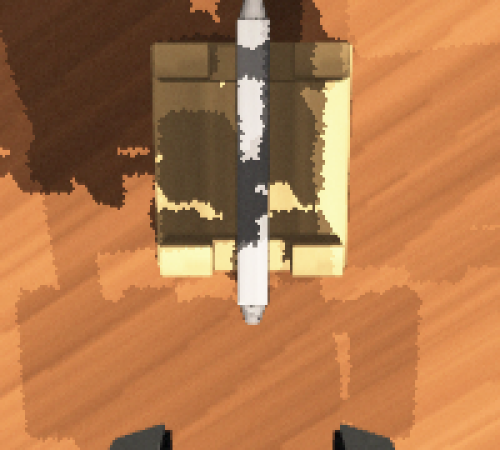

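The punch lies in both notches and is centred: its ends are about 59 mm from the rest's middle on each side. Next, the ingots.

Emit:
move_arm(
  increments=[
    [0.0311,0.0184,0,0],
    [0.0311,0.0184,0,0],
    [0.0311,0.0184,0,0],
    [0.0311,0.0184,0,0],
    [0.0311,0.0184,0,0],
    [0.0311,0.0184,0,0],
    [0.0311,0.0184,0,0],
    [0.0311,0.0184,0,0],
    [0.0311,0.0184,0,0],
    [0.0311,0.0184,0,0],
    [0.0311,0.0184,0,0],
    [0,0,0.01,0.127],
    [0,0,0.01,0.127],
    [0,0,0,0.127],
    [0,0,0,0],
    [0,0,0,0],
  ],
  grip=0.5,
)

```text
time_s: 30.12
ee_pos: [0.4693, 0.0702, 0.1543]
eef_rot: [3.141, 0.0, 2.19]
force: [1.0, -0.9, -0.1]
grip_width: 0.047
grip_force: 0.0
```

```bash
python3 - <<'E'
from h import *
i,c=look("w12"); blobs(i,c,"grey",.010,0); blobs(i,c,"wood",.01,0)
for q,z in(("ingot1_c",.01),("tray",0)):
  for d in nets.mark_of("wrist",q): print(q,d,ray("wrist",d["centre"],z,c))
go(.463,.083,.01,2.188)
E
```

```text
grey (0, 252, 47, 50) centre 0.3267 -0.1558 size 0.0494 0.0611 long-axis yaw 1.988
grey (243, 152, 22, 42) centre 0.4641 0.0839 size 0.0211 0.0415 long-axis yaw 2.182
grey (406, 65, 32, 52) centre 0.5473 0.2384 size 0.0086 0.0563 long-axis yaw 2.823
wood (10, 368, 26, 16) centre 0.3816 -0.2761 size 0.027 0.0218 long-axis yaw 0.615
wood (284, 298, 21, 22) centre 0.5913 -0.0158 size 0.0225 0.027 long-axis yaw 2.186
wood (393, 0, 119, 192) centre 0.5952 0.2594 size 0.102 0.1435 long-axis yaw 2.779
tray {'centre': [463.7, 101.9], 'conf': 0.59} [0.59126275 0.25749544 0.        ]
pos [0.4695 0.0701 0.1541] rpy [3.1414e+00 1.0000e-04 2.1884e+00] q6 -0.55 t 30.275
turn 0.0004 shift if turned first [0.0142 0.0022 0.1441] if not turned [0.0142 0.0022 0.1441]
```

View pics/w12.png

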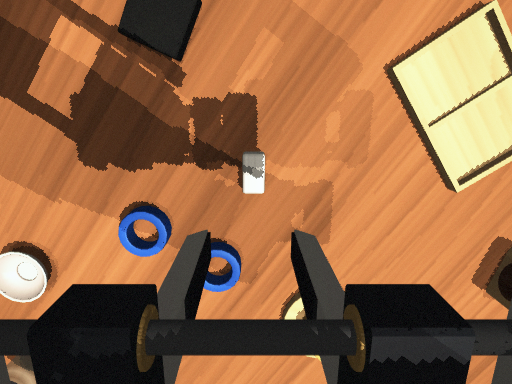

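The ingot at (254,173) is aligned with the fingers.

Emit:
move_arm(
  increments=[
    [0.0143,0.0032,0.02,0],
    [0,0,0.04,0],
    [0,0,0.04,0],
    [0,0,0.03,0],
    [0,0,0.019,0],
    [0,0,0,0],
    [0,0,0,0],
  ],
)

```text
time_s: 31.15
ee_pos: [0.4644, 0.0837, 0.0057]
eef_rot: [3.141, 0.0, 2.187]
force: [-0.0, 0.4, -0.1]
grip_width: 0.047
grip_force: 0.0
```

Emit:
move_arm(
  increments=[
    [0,0,0,0],
    [0,0,0,0],
    [0,0,0,0],
    [0,0,0,0],
    [0,0,0,0],
    [0,0,-0.03,0],
    [0,0,-0.05,0],
    [0,0,-0.05,0],
    [0,0,-0.03,0],
    [0,0,0,0],
  ],
  grip=0.1,
  force=30,
)

```text
time_s: 32.4
ee_pos: [0.4647, 0.0837, 0.1665]
eef_rot: [3.139, 0.002, 2.187]
force: [-0.0, -0.6, -0.9]
grip_width: 0.0218
grip_force: 30.0
```

```bash
python3 - <<'E'
from h import *
go(.60,.20,.165,2.779)
E
```

```text
pos [0.4647 0.0837 0.1665] rpy [3.1385e+00 1.7000e-03 2.1870e+00] q6 -0.52 t 32.4
turn -0.592 shift if turned first [-0.0853  0.1567  0.0015] if not turned [0.0167 0.1776 0.0015]
```

Emit:
move_arm(
  increments=[
    [0,0,0,-0.148],
    [0,0,0,-0.148],
    [0,0,0,-0.148],
    [0,0,0,-0.148],
    [-0.0169,0.0339,0,0],
    [-0.0169,0.0339,0,0],
    [-0.0169,0.0339,0,0],
    [-0.0169,0.0339,0,0],
    [-0.0169,0.0339,0,0],
    [-0.0169,0.0339,0,0],
    [0,0,0,0],
    [0,0,0,0],
  ],
)

```text
time_s: 33.9
ee_pos: [0.6302, 0.2374, 0.1631]
eef_rot: [-3.14, -0.002, 2.779]
force: [-0.7, 0.8, -1.6]
grip_width: 0.0216
grip_force: 30.0
```

```bash
python3 - <<'E'
from h import *
i,c=look("w13"); blobs(i,c,"wood",.014,0,800)
for d in nets.mark_of("wrist","tray"): print(d,ray("wrist",d["centre"],0,c))
go(.594,-.257,.12,2.779)
E
```

```text
wood (450, 265, 62, 55) centre 0.8566 0.4451 size 0.0503 0.0872 long-axis yaw 2.078
wood (0, 224, 83, 76) centre 0.6317 -0.0085 size 0.0879 0.0935 long-axis yaw 2.578
wood (203, 68, 108, 144) centre 0.5924 0.2579 size 0.1009 0.1397 long-axis yaw 2.777
{'centre': [255.3, 140.6], 'conf': 0.63} [0.5907709  0.25787885 0.        ]
pos [0.6304 0.2372 0.1644] rpy [-3.1410e+00 -7.0000e-04  2.7785e+00] q6 -0.9 t 34.0
turn -0.0005 shift if turned first [-0.1412 -0.475   0.0444] if not turned [-0.1415 -0.4749  0.0444]
```

View pics/w13.png

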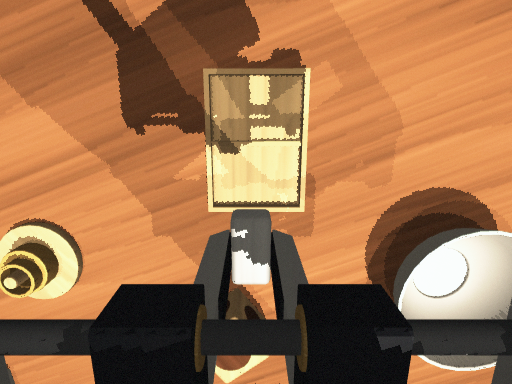

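The tray's outline fits 140 × 100 mm around (257,140), with the divider at row 140. The first ingot goes into the far bay.

Emit:
move_arm(
  increments=[
    [0.0257,0.0019,0,0],
    [0.0257,0.0019,0,0],
    [0.0256,0.002,0.03,0],
    [0,0,0.04,0],
    [0,0,0.04,0],
    [0,0,0,0],
    [0,0,0,0],
  ],
)

```text
time_s: 34.88
ee_pos: [0.5617, 0.2706, 0.0569]
eef_rot: [3.14, 0.002, 2.779]
force: [0.4, -0.3, -1.3]
grip_width: 0.0217
grip_force: 30.0
```

```bash
python3 - <<'E'
from h import *
go(.5604,.27,.011,2.777)
E
```

```text
pos [0.5617 0.2706 0.0569] rpy [3.1401e+00 1.6000e-03 2.7787e+00] q6 -0.82 t 34.875
turn 0.0017 shift if turned first [ 0.001  -0.001   0.0459] if not turned [ 0.001  -0.001   0.0459]
```

Emit:
move_arm(
  increments=[
    [0.001,-0.001,0.02,0],
    [0,0,0.015,0],
    [0,0,0.0105,0],
    [0,0,0,0],
    [0,0,0,0],
  ],
)

```text
time_s: 35.5
ee_pos: [0.5599, 0.2701, 0.0098]
eef_rot: [3.141, 0.0, 2.779]
force: [-0.1, -0.4, -2.0]
grip_width: 0.0217
grip_force: 30.0
```

Emit:
move_arm(
  increments=[
    [0,0,0,0],
    [0,0,0,0],
    [0,0,0,0],
    [0,0,-0.02,0],
    [0,0,-0.04,0],
    [0,0,-0.05,0],
    [0,0,-0.04,0],
    [0,0,0,0],
  ],
  grip=0.45,
)

```text
time_s: 36.5
ee_pos: [0.5609, 0.2706, 0.1644]
eef_rot: [3.137, 0.005, 2.779]
force: [-0.0, -0.5, -0.4]
grip_width: 0.0423
grip_force: 0.0
```

```bash
python3 - <<'E'
from h import *
go(.48,.40,.16,2.777)
E
```

```text
pos [0.5609 0.2706 0.1644] rpy [3.1367 0.0052 2.779 ] q6 -0.82 t 36.5
turn 0.002 shift if turned first [0.1218 0.0921 0.0044] if not turned [0.1216 0.0923 0.0044]
```

Emit:
move_arm(
  increments=[
    [0.0304,0.0231,0,0],
    [0.0304,0.0231,0,0],
    [0.0304,0.0231,0,0],
    [0.0304,0.0231,0,0],
    [0,0,0,0.153],
    [0,0,0,0.153],
    [0,0,0,0.153],
    [0,0,0,0.153],
    [0,0,0,0.153],
    [0,0,0,0.153],
    [0,0,0,0],
    [0,0,0,0],
  ],
  grip=0.5,
)

```text
time_s: 38.0
ee_pos: [0.4786, 0.3995, 0.1593]
eef_rot: [-3.141, 0.0, 1.864]
force: [0.6, 0.0, -0.6]
grip_width: 0.0474
grip_force: 0.0
```

```bash
python3 - <<'E'
from h import *
i,c=look("w14"); blobs(i,c,"grey",.010,0)
for d in nets.mark_of("wrist","ingot1_c"): print(d,ray("wrist",d["centre"],.01,c))
go(.465,.424,.01,1.858)
cv2.imwrite("pics/w14c.png",i)
E
```

```text
grey (281, 332, 66, 18) centre 0.6035 0.2426 size 0.0766 0.0229 long-axis yaw 0.33
grey (251, 296, 54, 24) centre 0.5497 0.2722 size 0.061 0.0299 long-axis yaw 0.291
grey (489, 241, 23, 79) centre 0.7769 0.3731 size 0.0244 0.0978 long-axis yaw 2.07
grey (295, 231, 49, 88) centre 0.5849 0.326 size 0.0298 0.1198 long-axis yaw 2.221
grey (158, 231, 49, 88) centre 0.4314 0.2804 size 0.1189 0.0291 long-axis yaw 1.5
grey (233, 139, 23, 41) centre 0.4651 0.4238 size 0.0219 0.0403 long-axis yaw 1.866
grey (125, 0, 34, 43) centre 0.3402 0.519 size 0.0287 0.0354 long-axis yaw 1.671
{'centre': [240.8, 159.8], 'conf': 0.74} [0.46208637 0.42244114 0.01      ]
{'centre': [308.8, 320.4], 'conf': 0.23} [0.58913218 0.2664473  0.01      ]
pos [0.4787 0.3995 0.1594] rpy [-3.1414e+00  1.0000e-04  1.8633e+00] q6 0.34 t 38.1
turn 0.0053 shift if turned first [ 0.0274 -0.0062  0.1494] if not turned [ 0.0274 -0.006   0.1494]
```

View pics/w14c.png

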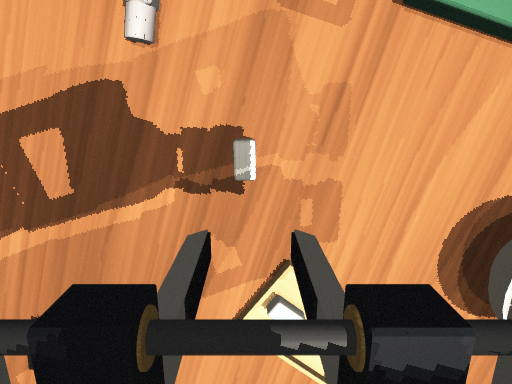

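The second ingot is at (244,159), aligned with the fingers. The first is visible in the tray at (285,307).

Emit:
move_arm(
  increments=[
    [0.0272,-0.006,0.02,0],
    [0,0,0.04,0],
    [0,0,0.04,0],
    [0,0,0.034,0],
    [0,0,0.02,0],
    [0,0,0,0],
    [0,0,0,0],
  ],
)

```text
time_s: 38.98
ee_pos: [0.4659, 0.4244, 0.0069]
eef_rot: [3.14, -0.001, 1.861]
force: [0.9, -0.7, 0.2]
grip_width: 0.0473
grip_force: 0.0
```

Emit:
move_arm(
  increments=[
    [0,0,0,0],
    [0,0,0,0],
    [0,0,0,0],
    [0,0,0,0],
    [0,0,0,0],
    [0,0,-0.03,0],
    [0,0,-0.05,0],
    [0,0,-0.05,0],
    [0,0,-0.03,0],
    [0,0,0,0],
  ],
  grip=0.1,
)

```text
time_s: 40.22
ee_pos: [0.4658, 0.4244, 0.1673]
eef_rot: [3.138, -0.001, 1.861]
force: [0.5, 0.1, -1.7]
grip_width: 0.0217
grip_force: 29.9
```

```bash
python3 - <<'E'
from h import *
go(.6236,.246,.16,2.777)
E
```

```text
pos [0.4658 0.4244 0.1673] rpy [ 3.1382e+00 -1.4000e-03  1.8610e+00] q6 0.39 t 40.225
turn -0.916 shift if turned first [-0.211  -0.1104  0.0073] if not turned [-0.216   0.1001  0.0073]
```

Emit:
move_arm(
  increments=[
    [0,0,0,-0.1527],
    [0,0,0,-0.1527],
    [0,0,0,-0.1527],
    [0,0,0,-0.1527],
    [0,0,0,-0.1527],
    [0,0,0,-0.1527],
    [-0.0301,-0.0158,0,0],
    [-0.0301,-0.0158,0,0],
    [-0.0301,-0.0158,0,0],
    [-0.0301,-0.0158,0,0],
    [-0.0301,-0.0158,0,0],
    [-0.0301,-0.0158,0,0],
    [-0.0304,-0.0156,0,0],
    [0,0,0.04,0],
    [0,0,0.04,0],
    [0,0,0,0],
    [0,0,0,0],
  ],
)

```text
time_s: 42.35
ee_pos: [0.6233, 0.2457, 0.0862]
eef_rot: [3.141, 0.0, 2.777]
force: [0.0, 0.3, -1.7]
grip_width: 0.0217
grip_force: 29.9
```

```bash
python3 - <<'E'
from h import *
go(.6236,.246,.0115,2.777)
E
```

```text
pos [0.6233 0.2457 0.0862] rpy [3.1411e+00 5.0000e-04 2.7773e+00] q6 -0.89 t 42.35
turn 0.0003 shift if turned first [-0.0002  0.0003  0.0747] if not turned [-0.0002  0.0003  0.0747]
```

Emit:
move_arm(
  increments=[
    [0,0,0.03,0],
    [0,0,0.02,0],
    [0,0,0.015,0],
    [0,0,0.0095,0],
    [0,0,0,0],
    [0,0,0,0],
  ],
)

```text
time_s: 43.1
ee_pos: [0.6233, 0.2456, 0.0116]
eef_rot: [3.141, 0.001, 2.777]
force: [0.2, 0.0, -1.6]
grip_width: 0.0215
grip_force: 30.0
```

Emit:
move_arm(
  increments=[
    [0,0,0,0],
    [0,0,0,0],
    [0,0,0,0],
    [0,0,-0.02,0],
    [0,0,-0.04,0],
    [0,0,-0.05,0],
    [0,0,-0.04,0],
    [0.04,-0.04,0,0],
    [0.04,-0.04,0,0],
    [0.04,-0.04,0,0],
    [0.04,-0.04,0,0],
    [0,0,0,0],
    [0,0,0,0],
  ],
  grip=0.45,
)

```text
time_s: 44.72
ee_pos: [0.4175, 0.1534, 0.1624]
eef_rot: [3.14, 0.002, 2.777]
force: [0.6, 0.1, 0.6]
grip_width: 0.0422
grip_force: 0.0
```

```bash
python3 - <<'E'
from h import *
print(telemetry.get_obs()["ee_pos"])
a=cams.camera("scene"); b=cams.camera("side")
cv2.imwrite("pics/end.png",np.hstack([cv2.resize(a[130:330,140:360],(396,360),interpolation=3),cv2.resize(b[130:330,150:370],(396,360),interpolation=3)]))
E
```

```text
[0.41748511 0.15335735 0.16240768]
```

View pics/end.png

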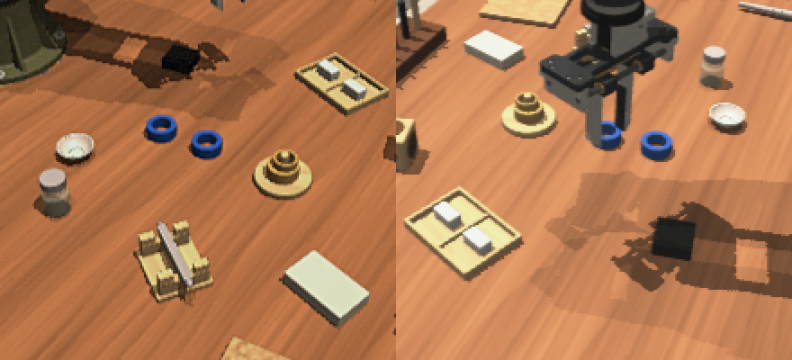

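Everything is in place: the rings are stacked at (283,165), the punch is in both notches at (177,253), there is one ingot in each bay, and the jar and blue rings haven't moved.

```bash
python3 -c "
from station import hand_in; print(hand_in())"
```

```text
the job is handed in; nothing more can be done
None
```

Job handed in at about 45 s: both rings are on the peg with the slim one on top of the heavy one, the punch lies across both notches, there is one ingot in each bay, and the jar and blue look-alikes were left alone.

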